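# Take the tasting pan off the twist-lock warmer, rice ball in the middle

## Robot

A 7-joint arm with a two-finger parallel gripper is mounted at the origin on a cart in front of the work surface, level with it; the furniture and walls round the work are solid. World frame = base frame: x ahead of the robot, y to its left, z up, the work surface at z = 0. Lengths are in m, angles in rad, forces in N, time in s.
With the tool pointing down it reaches from about 0.375 to 0.925 m from the base axis. Payload 3.1 kg.
Tool frame: the origin (TCP) lies midway between the tips of the shut fingers; the grasp point (between the pads) lies 19 mm behind it; z points along the fingers, y is the line along which they close (so a half turn about z gives the same grasp; the last joint's range is limited). The gripper opens to 85 mm and grips with 20 to 120 N. Pads are 22 mm wide; open, the fingers measure 114 mm over their backs; the gripper's body (76 mm by 85 mm) begins 54 mm behind the grasp point. The pads swing forward as they close: fully open they stand 13 mm farther back than shut.
Start: joints at [1.156, 0.383, 0.044, 1.598, -0.018, 1.161, -0.05], TCP at [0.203, -0.618, 0.231] pointing down, gripper open.
Joint ranges: [-2.61, 2.61], [-0.41, 2.15], [-1.48, 1.57], [0, 2.5], [-1.57, 4.71], [0.05, 1.97], [-2.85, 2.85]. Speed limits (rad/s): [2.79, 2.79, 3.14, 3.14, 3.14, 3.14, 3.14].

## Interface

Orientations are given as a rotation vector (axis times angle).
In Python, from rig import r, viewer, job, spotter gives the robot as it stands.
- The arm moves only by the tool play_rows, never from a script. Its argument "deltas" is a list of rows, each a list of 3 entries, a list of its own where there are three numbers: the shift along the tool's x, y, z in mm, then the turn, a rotation vector about the tool's x, y, z in degrees, then the closure, from -1 (fully open) to 1 (shut). In form: [[[x, y, z], [wx, wy, wz], grip], ...]. A call has exactly 8 rows; each row shifts and turns the commanded pose from where the row before left it, along the tool's axes as they then stand; what a row does not reach is not made up. A row lasts 1/8 s, in which the tool goes at most 62.5 mm and 10.7 degrees, less where a joint would pass 70% of its speed; a pose out of reach is approached as far as the arm can. A call is refused whole if a number of a shift passes 62.5 or a number of a turn 10.7, either way. A call with a gripper value outside its range is refused whole. The fingers move at their own pace and stop on an object; "newtons" is the grip in N (left out, the last holds). Time passes only in rows, so rows that do not move let the fingers close, or fill a call up. It gives the time, the measured TCP pose, the force, the opening and the grip force at its end, in the units of the state.
- r.read_state(): the state, without advancing time (a new reading comes with each control period).
- viewer.camera(name): name is "side" or "top" or "wrist"; returns the picture (400x640x3 uint8, red, green, blue); there is no depth.
- viewer.camera_params(name): a dict with "K" (3x3 intrinsics, pixels), "extrinsics" (4x4, takes a point from camera to world coordinates); the wrist camera has in their place "tool_from_camera" (4x4, takes a point from camera to tool coordinates, whose origin is the TCP and whose axes are the flange's). Camera axes: x right, y down, z forward; pixel columns grow to the right and rows downward; lengths in m; the calibration is good to about 2 mm. A picture is of the moment at which its call begins: read the wrist's pose just before it. camera_params takes no time and is no camera call.
- job.job_done(): hands the job in; it is judged then, once.
Trained networks look in the newest picture that a camera, given by its name, has taken for a name from the list of things; names that differ only in an ending like _2 or _b are one class to them, and where a whole thing is asked for, a point or a joint stands for the part that bears it (a point fixed in the world has none). Each returns a list of dicts, best first, with "score" (0 to 1); they miss things now and then, are a little off and sometimes report something else, mostly with a low value. They report only what shows in the picture. A call takes as long as a camera call. They do not tell look-alikes from the thing itself.
- spotter.trace(camera, thing): "pixels" (400x640 bool, what is visible of it) and "box" ([centre column, centre row, width, height] as shares, 0 to 1, of the picture: columns of its width, rows of its height, round what is visible of it).
- spotter.spot_point(camera, thing): "at" ([column, row] as shares, 0 to 1, of the picture: columns of its width, rows of its height: a listed point, or the origin of a listed thing).
The state is a dict: "time_s": time; "q": joint angles; "dq": joint speeds; "tau": joint torques, N m; "ee_pos": TCP position; "orientation": TCP orientation; "force": force on the tool from outside, world axes, zero at the start; "ft_torque": the same for the moment, N m; "width": opening from 0.0 (shut) to 1.0 (fully open); "grip_force": force on a finger pad.
Only numpy, scipy, OpenCV 4.12 (cv2) and the standard library are available. Lean on these libraries where they do the work, as an engineer would, in place of code of your own. Each camera call takes 0.05 s, during which the arm holds its last target. There are 200 camera calls.

## Task

A small dished pan with one round fried rice ball in it is twist-locked on the tealight warmer, its folding handle raised. Press the handle down until it snaps level and stays, then take the pan by it, turn the pan a quarter turn clockwise (seen from above) in its seat until it is free, lift it straight up a hand's breadth and finish holding it there over the warmer, level and still, for a colleague to take the ball. Keep the pan level and the ball in the middle of the dish all the way, and leave the other things where they are.

Things in the scene. Friction and masses are not known exactly. Their poses are not given: they have to be found in the camera images.
- warmer: dark steel tealight warmer, a fixed stand 144 mm across and 68 mm high, tealight inside; origin at the centre of its underside on the worktop, z up. The pan starts locked in it with its yaw about 90 degrees more than the warmer's, turns only clockwise seen from above, and comes free when its axes line up with the warmer's (8 degrees before to 2 beyond, where a stop ends the turn)
- seat (a point): centre of the warmer's top plate, 56 mm above its origin, on which the pan's foot rests; axes as the warmer's. Round it a collar 12 mm high (wall inside radius 65, outside 72) has an inward lip (radius 54.5, underside 8 mm above the plate) over the pan's two lugs; the lip has a notch at +x and one at -x, where the lugs can leave upward
- pan: small plain aluminium dished pan, loose, 132 mm across its rim, 31 mm high, about 0.16 kg; origin at the centre of its foot's underside, z up, the folding handle at -x. Two lugs on the foot at +x and -x (radius 62, 22 mm wide, 1 to 5 mm above the underside) fit the warmer's collar with about 3 mm play
- dish_middle (a point): lowest point of the dish, 6 mm above the pan's origin. The inside is a shallow cone (6 degrees, steeper towards the rim), which centres the ball while the pan is level within 6 degrees and moved gently
- handle_hinge (a point): middle of the handle's level hinge axis: 69 mm from the pan's centre on its -x side, 26 mm above its origin; axes as the pan's
- handle_grip (a point): point to hold: on the handle's centre line, 50 mm from the hinge; x along the handle towards the pan, y across it. The black grip is a bar 20 mm wide and 16 mm high, from 32 to 124 mm from the hinge. Level, take it from above across the 20 mm and firmly, as the pan's weight hangs to one side; its centre line is then 82 mm above the worktop, free below
- handle (a joint): folding handle, rad: 0 = raised (57 degrees above level, leaning outward, away from the pan), 1.0 = level, where a stop ends its travel and a spring catch holds it. Pressing it down takes up to about 8 N at 55 mm from the hinge; let go under about 0.7 it springs back up, beyond 0.8 it snaps to 1.0. The stop carries the pan when lifted by the handle
- rice_ball: fried rice ball, brown, a loose ball of 36 mm diameter, 28 g, lying in the middle of the dish; origin at its centre, 24 mm above the pan's origin when centred (it rolls, so its axes mean nothing)
- dessert_spoon: dessert spoon, 191 mm long, 13 mm high, lying along the front edge; a bystander, origin at the middle of its underside
- dinner_fork: dinner fork, 196 mm long, 27 mm wide, 13 mm high, lying beside the sink, right of the warmer; a bystander, origin at the middle of its underside
- garlic: garlic bulb, 50 mm, beside the hob, left of the warmer; a bystander, origin at the middle of its underside
- lemon: lemon, 83x58x58 mm, right of and behind the warmer; a bystander, origin at the middle of its underside
There are look-alikes about, which are no part of the job. Of the things that look like the rice_ball, the middle-sized one is meant.

How it is judged:
On the way, in this order (a step that is already met when the one before it is completed fails the run):
1. the handle is down at its stop, held by its catch, while the pan is still locked in its seat (value of joint handle above 0.95 rad and z of pan in the frame of warmer below 0.06 m and angle between the x axis of pan and the x axis of warmer, either way round above 1.3 rad), for 0.2 s.
2. the pan has been turned a quarter turn in its seat, so that its lugs stand free in the notches, ball in the middle (value of joint handle above 0.95 rad and z of pan in the frame of warmer below 0.06 m and angle between the x axis of pan and the x axis of warmer, either way round below 0.15 rad and horizontal distance between rice_ball and pan below 0.012 m), for 0.1 s.
At the end, for the whole second after the job is handed in: the gripper holds the pan by its locked-down handle 60 to 200 mm above its seat, within 60 mm of straight over the warmer, level within 0.10 rad, still (under 30 mm/s), free of the warmer, the ball resting untouched within 12 mm of the middle of the dish (value of joint handle above 0.95 rad and horizontal distance between rice_ball and pan below 0.012 m and z of rice_ball in the frame of pan below 0.033 m and angle between pan's own z axis and vertical below 0.1 rad and z of pan in the frame of warmer between 0.116 and 0.256 m and horizontal distance between pan and warmer below 0.06 m and linear speed of each of pan, rice_ball below 0.03 m/s and contact force between the fingers and pan above 1 N and contact force between pan and warmer below 0.05 N and contact force between the fingers and rice_ball below 0.05 N); the arm keeps its last pose, push and grip.
It fails at once if the ball rolls more than 25 mm from the middle of the dish (horizontal distance between rice_ball and pan above 0.025 m).
It fails at once if the pan is tilted more than 0.17 rad (angle between pan's own z axis and vertical above 0.17 rad).
It fails at once if a bystander is pushed more than 20 mm (distance of any of dessert_spoon, dinner_fork, garlic, lemon from where it was at the start of the episode above 0.02 m).
It also fails if it takes over 64 s, if anything falls off the work surface, if the arm or the gripper's body presses on something with over 40 N, if the wrist force passes 120 N, or if a joint passes its speed limit or range.

## Working session

There is one attempt and no reset: what is moved stays moved. The work goes in short steps, Python scripts to look and compute and a tool call to move; the robot and the scene stay as the last step left them, time stands still between calls to the robot, and variables do not carry over. Pictures are saved under pics/ and viewed, at most 10 in all, crops included, and the job is handed in when it is done.

Besides the shell and the picture viewer there is one more tool, called after ">>>" by a JSON object that holds its "api" and its "payload", one argument or row to a line. play_rows: Moves the arm, as the interface text tells. Its arguments: {"type":"object","properties":{"deltas":{"type":"array"},"newtons":{"type":"number"}},"required":["deltas"]}

```bash
ls; mkdir -p pics; cat > h.py <<'E'
import numpy as np, cv2
from scipy.spatial.transform import Rotation as R
from rig import r, viewer, job, spotter
def cam(n):
    s=r.read_state(); im=viewer.camera(n); p=viewer.camera_params(n)
    K=np.array(p["K"])
    if n=="wrist":
        T=np.eye(4);T[:3,:3]=R.from_rotvec(s["orientation"]).as_matrix();T[:3,3]=s["ee_pos"]
        X=T@np.array(p["tool_from_camera"])
    else: X=np.array(p["extrinsics"])
    return im,K,X
def save(im,f): cv2.imwrite("pics/"+f,cv2.cvtColor(im,cv2.COLOR_RGB2BGR))
def ray(K,X,u,v,z):
    d=X[:3,:3]@np.linalg.solve(K,[u,v,1]); o=X[:3,3]
    return o+d*(z-o[2])/d[2]
def proj(K,X,P):
    q=np.linalg.inv(X)@np.append(P,1); q=K@q[:3]; return q[:2]/q[2]
E
python3 - <<'E'
from h import *
s=r.read_state(); print({k:np.round(v,3).tolist() for k,v in s.items()})
for n in("top","side"):
    im,K,X=cam(n); save(im,n+"0.png"); print(n,K.tolist(),np.round(X,3).tolist())
    for t,z in(("warmer",0),("seat",.056),("pan",.056),("dish_middle",.062),("handle_hinge",.082),("handle_grip",.12),("rice_ball",.08)):
        for o in spotter.spot_point(n,t)[:3]:
            u,v=o["at"][0]*640,o["at"][1]*400
            print(t,round(o["score"],2),round(u),round(v),ray(K,X,u,v,z).round(3))
E
```

```text
pics
{'time_s': 0.0, 'q': [1.156, 0.384, 0.044, 1.6, -0.018, 1.161, -0.05], 'dq': [-0.001, -0.001, 0.0, 0.001, -0.0, -0.0, -0.001], 'tau': [-0.0, -43.347, 1.024, -24.952, 0.011, 0.011, -0.0], 'ee_pos': [0.202, -0.617, 0.23], 'orientation': [-3.1, -0.495, 0.001], 'force': [0.426, 0.308, -0.051], 'ft_torque': [-0.022, 0.011, -0.04], 'grip_force': 0.0, 'width': 1.005}
top [[446.0619949527229, 0.0, 325.5537057497497], [0.0, 446.0619949527229, 207.0634877855733], [0.0, 0.0, 1.0]] [[-0.137, -0.97, 0.202, 0.396], [-0.991, 0.135, -0.023, 0.048], [-0.005, -0.203, -0.979, 0.938], [0.0, 0.0, 0.0, 1.0]]
seat 0.58 396 134 [ 0.712 -0.14   0.056]
pan 0.97 296 202 [0.596 0.086 0.056]
dish_middle 0.93 294 199 [0.601 0.089 0.062]
dish_middle 0.73 396 133 [ 0.712 -0.138  0.062]
handle_hinge 0.59 313 227 [0.536 0.058 0.082]
handle_grip 0.71 322 234 [0.514 0.042 0.12 ]
rice_ball 0.92 375 213 [ 0.546 -0.065  0.08 ]
rice_ball 0.68 367 169 [ 0.638 -0.065  0.08 ]
rice_ball 0.48 296 192 [0.611 0.082 0.08 ]
side [[518.2700122202823, 0.0, 310.2480230001581], [0.0, 518.2700122202823, 205.21260982532135], [0.0, 0.0, 1.0]] [[0.999, 0.035, -0.039, 0.622], [0.052, -0.55, 0.834, -0.828], [0.007, -0.835, -0.551, 0.643], [0.0, 0.0, 0.0, 1.0]]
warmer 0.84 321 226 [0.602 0.067 0.   ]
seat 0.17 320 197 [0.599 0.092 0.056]
pan 0.86 322 196 [0.603 0.096 0.056]
dish_middle 0.62 323 197 [0.605 0.083 0.062]
dish_middle 0.23 224 263 [ 0.441 -0.14   0.062]
handle_hinge 0.8 285 197 [0.529 0.049 0.082]
handle_grip 0.66 276 176 [0.511 0.064 0.12 ]
rice_ball 0.76 320 188 [0.598 0.09  0.08 ]
rice_ball 0.69 293 260 [ 0.561 -0.146  0.08 ]
rice_ball 0.41 349 265 [ 0.655 -0.154  0.08 ]
```

View pics/top0.png

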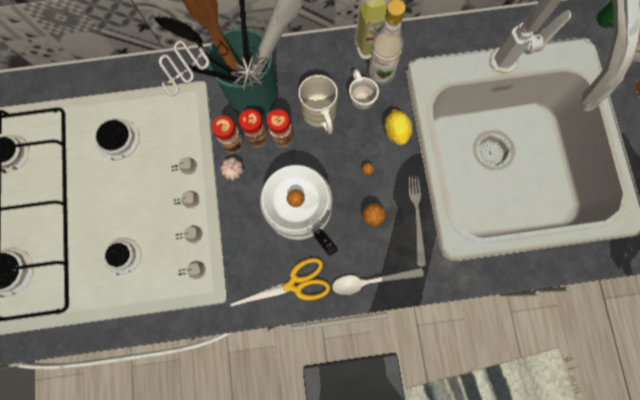

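View pics/side0.png

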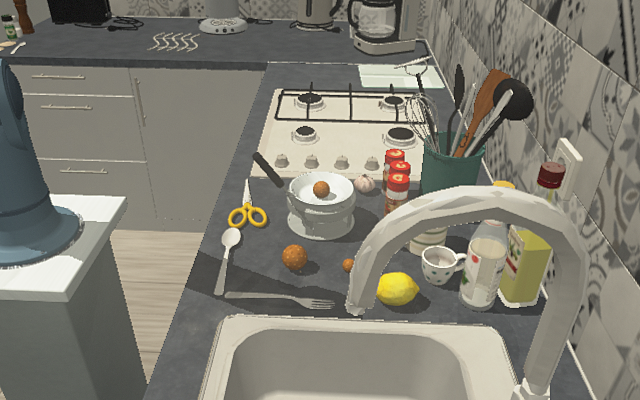

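The pan is at about (0.60, 0.088) and its handle points at the robot, slightly to the right (hinge at px 313,227 in the top view, direction about -155°). The real ball is in the dish at px (296,198). I'll approach with tool x pointing outward along the handle, so that the later clockwise turn stays inside joint 7's range.

```bash
cat >> h.py <<'E'
def plan(pos,yaw,n,pos0=None,yaw0=None,dec=1):
    """tool-down rows from commanded pose to pos (m), tool-x yaw (deg)"""
    s=r.read_state(); M=R.from_rotvec(s["orientation"]).as_matrix()
    p=np.array(s["ee_pos"] if pos0 is None else pos0); y=np.degrees(np.arctan2(M[1,0],M[0,0])) if yaw0 is None else yaw0
    dy=(yaw-y)/n; d=(np.array(pos)-p)*1000/n
    for i in range(n):
        a=np.radians(y); ex=np.array([np.cos(a),np.sin(a),0]); ey=np.array([np.sin(a),-np.cos(a),0])
        print([[round(float(d@ex),dec),round(float(d@ey),dec),round(float(-d[2]),dec)],[0,0,round(-dy,2)]],end=",\n" if i%8==7 else ", "); y+=dy
E
python3 -c "
from h import *
plan([.51,.03,.30],205,24)"
```

```text
[[20.6, -21.7, -2.9], [0, 0, np.float64(-7.79)]], [[23.3, -18.7, -2.9], [0, 0, np.float64(-7.79)]], [[25.6, -15.3, -2.9], [0, 0, np.float64(-7.79)]], [[27.5, -11.7, -2.9], [0, 0, np.float64(-7.79)]], [[28.8, -7.9, -2.9], [0, 0, np.float64(-7.79)]], [[29.6, -3.9, -2.9], [0, 0, np.float64(-7.79)]], [[29.9, 0.1, -2.9], [0, 0, np.float64(-7.79)]], [[29.6, 4.2, -2.9], [0, 0, np.float64(-7.79)]],
[[28.7, 8.1, -2.9], [0, 0, np.float64(-7.79)]], [[27.4, 12.0, -2.9], [0, 0, np.float64(-7.79)]], [[25.5, 15.6, -2.9], [0, 0, np.float64(-7.79)]], [[23.2, 18.9, -2.9], [0, 0, np.float64(-7.79)]], [[20.4, 21.8, -2.9], [0, 0, np.float64(-7.79)]], [[17.2, 24.4, -2.9], [0, 0, np.float64(-7.79)]], [[13.8, 26.5, -2.9], [0, 0, np.float64(-7.79)]], [[10.1, 28.1, -2.9], [0, 0, np.float64(-7.79)]],
[[6.2, 29.2, -2.9], [0, 0, np.float64(-7.79)]], [[2.1, 29.8, -2.9], [0, 0, np.float64(-7.79)]], [[-1.9, 29.8, -2.9], [0, 0, np.float64(-7.79)]], [[-5.9, 29.3, -2.9], [0, 0, np.float64(-7.79)]], [[-9.9, 28.2, -2.9], [0, 0, np.float64(-7.79)]], [[-13.6, 26.6, -2.9], [0, 0, np.float64(-7.79)]], [[-17.1, 24.5, -2.9], [0, 0, np.float64(-7.79)]], [[-20.2, 22.0, -2.9], [0, 0, np.float64(-7.79)]],
```

>>> {"api": "play_rows", "payload": {
  "deltas": [
    [[20.6, -21.7, -2.9], [0, 0, -7.79], 1],
    [[23.3, -18.7, -2.9], [0, 0, -7.79], 1],
    [[25.6, -15.3, -2.9], [0, 0, -7.79], 1],
    [[27.5, -11.7, -2.9], [0, 0, -7.79], 1],
    [[28.8, -7.9, -2.9], [0, 0, -7.79], 1],
    [[29.6, -3.9, -2.9], [0, 0, -7.79], 1],
    [[29.9, 0.1, -2.9], [0, 0, -7.79], 1],
    [[29.6, 4.2, -2.9], [0, 0, -7.79], 1]
  ]
}}

```text
time_s: 1.8
ee_pos: [0.3053, -0.4008, 0.2548]
orientation: [2.393, 2.034, -0.0]
force: [-0.6, 0.1, -0.5]
width: 0.001
grip_force: 0.0
```

>>> {"api": "play_rows", "payload": {
  "deltas": [
    [[28.7, 8.1, -2.9], [0, 0, -7.79], 1],
    [[27.4, 12.0, -2.9], [0, 0, -7.79], 1],
    [[25.5, 15.6, -2.9], [0, 0, -7.79], 1],
    [[23.2, 18.9, -2.9], [0, 0, -7.79], 1],
    [[20.4, 21.8, -2.9], [0, 0, -7.79], 1],
    [[17.2, 24.4, -2.9], [0, 0, -7.79], 1],
    [[13.8, 26.5, -2.9], [0, 0, -7.79], 1],
    [[10.1, 28.1, -2.9], [0, 0, -7.79], 1]
  ]
}}

```text
time_s: 2.8
ee_pos: [0.4075, -0.1848, 0.2781]
orientation: [0.995, 2.979, -0.001]
force: [0.5, -0.9, -0.0]
width: 0.009
grip_force: 0.0
```

>>> {"api": "play_rows", "payload": {
  "deltas": [
    [[6.2, 29.2, -2.9], [0, 0, -7.79], 1],
    [[2.1, 29.8, -2.9], [0, 0, -7.79], 1],
    [[-1.9, 29.8, -2.9], [0, 0, -7.79], 1],
    [[-5.9, 29.3, -2.9], [0, 0, -7.79], 1],
    [[-9.9, 28.2, -2.9], [0, 0, -7.79], 1],
    [[-13.6, 26.6, -2.9], [0, 0, -7.79], 1],
    [[-17.1, 24.5, -2.9], [0, 0, -7.79], 1],
    [[-20.2, 22.0, -2.9], [0, 0, -7.79], 1]
  ]
}}

```text
time_s: 3.8
ee_pos: [0.5097, 0.0312, 0.3012]
orientation: [-0.689, 3.064, -0.001]
force: [0.2, 0.7, 0.9]
width: -0.0
grip_force: 0.0
```

```bash
python3 - <<'E'
from h import *
s=r.read_state(); print({k:np.round(s[k],3).tolist() for k in("time_s","q","ee_pos","orientation","force","width")})
for n in("wrist",):
    im,K,X=cam(n); save(im,n+"1.png"); print(n,np.round(X,3).tolist())
    for t,z in(("seat",.056),("pan",.056),("dish_middle",.062),("handle_hinge",.082),("handle_grip",.124),("rice_ball",.08)):
        for o in spotter.spot_point(n,t)[:3]:
            u,v=o["at"][0]*640,o["at"][1]*400
            print(t,round(o["score"],2),round(u),round(v),ray(K,X,u,v,z).round(3))
E
```

```text
{'time_s': 3.8, 'q': [0.543, 0.112, -0.726, 1.814, 0.079, 1.244, 1.808], 'ee_pos': [0.51, 0.031, 0.301], 'orientation': [-0.689, 3.064, -0.001], 'force': [0.2, 0.669, 0.89], 'width': -0.0}
wrist [[-0.428, 0.867, 0.255, 0.445], [0.904, 0.41, 0.12, 0.001], [-0.001, 0.282, -0.959, 0.443], [0.0, 0.0, 0.0, 1.0]]
pan 0.56 327 252 [0.601 0.088 0.056]
dish_middle 0.58 325 255 [0.603 0.087 0.062]
handle_hinge 0.76 327 205 [0.539 0.057 0.082]
handle_grip 0.78 329 188 [0.511 0.045 0.124]
rice_ball 0.85 233 162 [ 0.539 -0.056  0.08 ]
rice_ball 0.56 322 260 [0.602 0.082 0.08 ]
rice_ball 0.52 200 229 [ 0.627 -0.062  0.08 ]
```

View pics/wrist1.png

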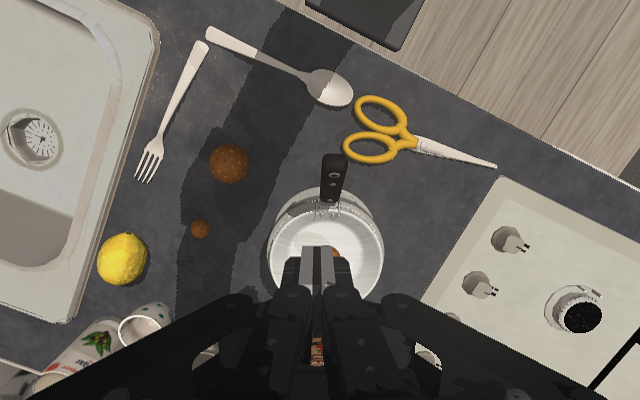

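>>> {"api": "play_rows", "payload": {
  "deltas": [
    [[-0.6, 1.5, 15], [0, 0, 0], 1],
    [[-0.6, 1.5, 15], [0, 0, 0], 1],
    [[-0.6, 1.5, 15], [0, 0, 0], 1],
    [[-0.6, 1.6, 15], [0, 0, 0], 1],
    [[-0.6, 1.6, 15], [0, 0, 0], 1],
    [[-0.6, 1.6, 15], [0, 0, 0], 1],
    [[-0.6, 1.6, 15], [0, 0, 0], 1],
    [[-0.5, 1.6, 15], [0, 0, 0], 1]
  ]
}}

```text
time_s: 5.15
ee_pos: [0.5083, 0.0439, 0.1799]
orientation: [-0.683, 3.066, 0.0]
force: [-0.3, 0.5, -0.6]
width: -0.002
grip_force: 0.0
```

>>> {"api": "play_rows", "payload": {
  "deltas": [
    [[0, 0, 7], [0, 0, 0], 1],
    [[0, 0, 8], [0, 0, 0], 1],
    [[8.5, 0, 5.3], [0, 0, 0], 1],
    [[8, 0, 5.7], [0, 0, 0], 1],
    [[7, 0, 6.2], [0, 0, 0], 1],
    [[5.8, 0, 6.8], [0, 0, 0], 1],
    [[5.2, 0, 7.4], [0, 0, 0], 1],
    [[4.8, 0, 7.9], [0, 0, 0], 1]
  ]
}}

```text
time_s: 6.15
ee_pos: [0.4716, 0.0268, 0.1265]
orientation: [0.683, -3.065, 0.001]
force: [-1.0, 1.7, 4.4]
width: -0.004
grip_force: 2.0
```

```bash
python3 - <<'E'
from h import *
im,K,X=cam("side"); save(cv2.resize(im[100:300,180:460],None,fx=2.5,fy=2.5),"side2.png")
E
```

```text
(no output)
```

View pics/side2.png

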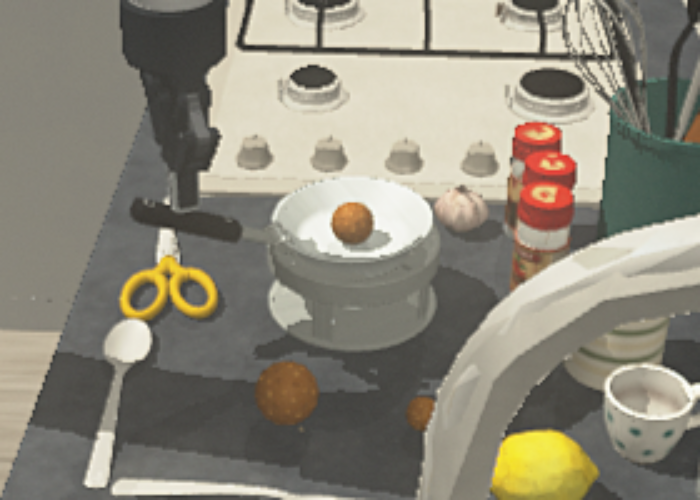

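The fingertip is on the grip (crop px 185,205). The handle is partly down and the ball is centred. I'll keep pressing.

>>> {"api": "play_rows", "payload": {
  "deltas": [
    [[3.8, 0, 8], [0, 0, 0], 1],
    [[3.2, 0, 8.9], [0, 0, 0], 1],
    [[2, 0, 6.5], [0, 0, 0], 1],
    [[1.2, 0, 6.6], [0, 0, 0], 1],
    [[0.5, 0, 4], [0, 0, 0], 1],
    [[0, 0, 3], [0, 0, 0], 1],
    [[0, 0, 1.5], [0, 0, 0], 1],
    [[0, 0, 0], [0, 0, 0], 1]
  ]
}}

```text
time_s: 7.2
ee_pos: [0.4631, 0.0226, 0.0881]
orientation: [-0.683, 3.066, 0.0]
force: [-0.1, -0.6, 0.2]
width: -0.003
grip_force: 0.0
```

>>> {"api": "play_rows", "payload": {
  "deltas": [
    [[0, 0, -4], [0, 0, 0], 1],
    [[0, 0, -11], [0, 0, 0], 1],
    [[0, 0, -15], [0, 0, 0], 1],
    [[0, 0, -15], [0, 0, 0], -1],
    [[0, 0, -15], [0, 0, 0], -1],
    [[0, 0, -15], [0, 0, 0], -1],
    [[0, 0, -15], [0, 0, 0], -1],
    [[0, 0, -10], [0, 0, 0], -1]
  ]
}}

```text
time_s: 8.2
ee_pos: [0.4633, 0.0225, 0.1893]
orientation: [-0.683, 3.065, -0.001]
force: [-0.0, 0.8, 0.5]
width: 0.997
grip_force: 0.0
```

```bash
python3 - <<'E'
from h import *
s=r.read_state(); print(s["ee_pos"],s["width"])
for n in("wrist","top","side"):
    im,K,X=cam(n)
    if n=="wrist": save(im,"wrist3.png")
    for t,z in(("pan",.056),("dish_middle",.062),("handle_hinge",.082),("handle_grip",.082),("rice_ball",.08)):
        for o in spotter.spot_point(n,t)[:1]:
            u,v=o["at"][0]*640,o["at"][1]*400
            print(n,t,round(o["score"],2),round(u),round(v),ray(K,X,u,v,z).round(3))
    c=np.array([.602,.088]); u=np.array([-.906,-.423])
    print([proj(K,X,np.append(c+u*d,.09)).round() for d in (.119,.193)])
E
```

```text
[0.46332547 0.02251481 0.18931435] 0.996712058946476
wrist pan 0.81 316 342 [0.599 0.085 0.056]
wrist dish_middle 0.63 316 351 [0.604 0.087 0.062]
wrist handle_hinge 0.58 119 165 [ 0.501 -0.123  0.082]
wrist handle_grip 0.97 315 233 [0.488 0.033 0.082]
wrist rice_ball 0.86 316 361 [0.6   0.086 0.08 ]
[array([318., 246.]), array([318., 150.])]
top pan 0.87 295 200 [0.601 0.086 0.056]
top dish_middle 0.56 296 198 [0.602 0.084 0.062]
top rice_ball 0.6 294 195 [0.605 0.086 0.08 ]
[array([326., 246.]), array([348., 279.])]
side pan 0.71 322 199 [0.602 0.087 0.056]
side dish_middle 0.56 322 198 [0.604 0.082 0.062]
side handle_hinge 0.83 286 195 [0.53  0.056 0.082]
side handle_grip 0.85 264 197 [0.487 0.045 0.082]
side rice_ball 0.72 322 188 [0.601 0.091 0.08 ]
[array([267., 196.]), array([231., 203.])]
```

View pics/wrist3.png

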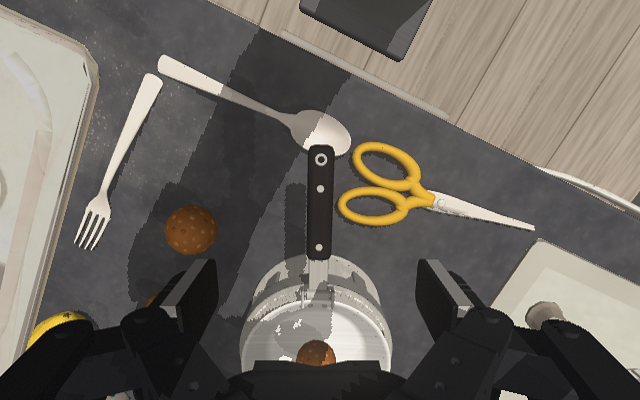

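The handle is level (grip from px 317,258 to 320,147), centred between the open pads, and the ball is in the dish at (316,352).

```bash
python3 - <<'E'
from h import *
im,K,X=cam("wrist")
b=ray(K,X,317,256,.09);t=ray(K,X,320,148,.09);d=t-b
a=np.degrees(np.arctan2(d[1],d[0]));print(b,t,a,np.linalg.norm(d))
c=np.array([.602,.087]);
u=d[:2]/np.linalg.norm(d[:2]);n=np.array([-u[1],u[0]]);print("centre offset from handle line",(c-b[:2])@n)
p=b[:2]+u*.018; print("grip target",p,"dist to centre",np.linalg.norm(p-c))
e=p-r.read_state()["ee_pos"][:2]; y=np.radians(205)
print("tool shift mm",e@[np.cos(y),np.sin(y)]*1e3,e@[np.sin(y),-np.cos(y)]*1e3)
E
```

```text
[0.50112274 0.04058591 0.09      ] [0.42451208 0.00704716 0.09      ] -156.35707386083217 0.08363037611733526
centre offset from handle line -0.0020628483586767584
grip target [0.48463361 0.03336727] dist to centre 0.1290400663247942
tool shift mm -24.22471413965702 0.6873945159080328
```

>>> {"api": "play_rows", "payload": {
  "deltas": [
    [[-8, 0.6, 10], [0, 0, 0.7], -1],
    [[-8, 0, 16], [0, 0, 0], -1],
    [[-8, 0, 18], [0, 0, 0], -1],
    [[-8.3, 0, 20], [0, 0, 0], -1],
    [[0, 0, 20], [0, 0, 0], -1],
    [[0, 0, 18], [0, 0, 0], -1],
    [[0, 0, 14], [0, 0, 0], -1],
    [[0, 0, 10], [0, 0, 0], -1]
  ]
}}

```text
time_s: 10.15
ee_pos: [0.4919, 0.0364, 0.0613]
orientation: [0.664, -3.07, -0.0]
force: [0.3, 0.8, -0.1]
width: 1.002
grip_force: 0.0
```

>>> {"api": "play_rows", "payload": {
  "deltas": [
    [[0, 0, 0], [0, 0, 0], 0],
    [[0, 0, 0], [0, 0, 0], 0.3],
    [[0, 0, 0], [0, 0, 0], 0.5],
    [[0, 0, 0], [0, 0, 0], 1],
    [[0, 0, 0], [0, 0, 0], 1],
    [[0, 0, 0], [0, 0, 0], 1],
    [[0, 0, 0], [0, 0, 0], 1],
    [[0, 0, 0], [0, 0, 0], 1]
  ],
  "newtons": 100
}}

```text
time_s: 11.15
ee_pos: [0.4925, 0.0365, 0.0628]
orientation: [-0.665, 3.07, -0.001]
force: [-1.6, -0.7, 5.8]
width: 0.212
grip_force: 97.8
```

>>> {"api": "play_rows", "payload": {
  "deltas": [
    [[0, 2.1, -0.7], [0, 0, 1], 1],
    [[-0.1, 4.2, 0], [0, 0, 2], 1],
    [[-0.2, 6.3, 0], [0, 0, 3], 1],
    [[-0.2, 6.3, 0], [0, 0, 3], 1],
    [[-0.1, 6.3, 0], [0, 0, 3], 1],
    [[-0.2, 6.3, 0], [0, 0, 3], 1],
    [[-0.1, 4.2, 0], [0, 0, 2], 1],
    [[0, 2.1, 0], [0, 0, 1], 1]
  ]
}}

```text
time_s: 12.15
ee_pos: [0.4824, 0.0719, 0.0629]
orientation: [-0.173, 3.136, -0.002]
force: [0.1, -3.5, 3.8]
width: 0.217
grip_force: 98.1
```

```bash
cat > chk.py <<'E'
from h import *
import sys
s=r.read_state(); M=R.from_rotvec(s["orientation"]).as_matrix()
print(s["time_s"],s["ee_pos"].round(4),"yaw",np.degrees(np.arctan2(M[1,0],M[0,0])).round(2),"F",np.round(s["force"],1),"T",np.round(s["ft_torque"],2),s["width"],s["grip_force"],np.round(s["q"],2))
for n in("top","side"):
    im,K,X=cam(n)
    for t,z in(("pan",.056),("rice_ball",.08),("handle_grip",.082)):
        for o in spotter.spot_point(n,t)[:2]:
            u,v=o["at"][0]*640,o["at"][1]*400
            print(n,t,round(o["score"],2),round(u),round(v),ray(K,X,u,v,z).round(3))
    if len(sys.argv)>1 and n=="side": save(cv2.resize(im[100:300,180:460],None,fx=2.5,fy=2.5),sys.argv[1])
E
python3 chk.py
```

```text
12.15 [0.4824 0.0719 0.0629] yaw -173.69 F [ 0.1 -3.5  3.8] T [-0.43 -0.09 -0.03] 0.21665088431503024 98.06146502494812 [ 0.3   0.38 -0.6   2.08  0.31  0.76  1.19]
top pan 0.59 295 199 [0.603 0.086 0.056]
top pan 0.17 416 218 [ 0.53  -0.15   0.056]
top rice_ball 0.76 372 214 [ 0.546 -0.06   0.08 ]
top rice_ball 0.61 297 196 [0.601 0.081 0.08 ]
side pan 0.81 319 198 [0.598 0.088 0.056]
side rice_ball 0.78 291 260 [ 0.558 -0.146  0.08 ]
side rice_ball 0.62 320 189 [0.598 0.086 0.08 ]
side handle_grip 0.89 263 190 [0.481 0.072 0.082]
side handle_grip 0.56 363 190 [0.688 0.086 0.082]
```

>>> {"api": "play_rows", "payload": {
  "deltas": [
    [[-0.1, 4.2, -0.3], [0, 0, 2], 1],
    [[-0.2, 6.3, 0], [0, 0, 3], 1],
    [[-0.2, 6.3, 0], [0, 0, 3], 1],
    [[-0.1, 6.3, 0], [0, 0, 3], 1],
    [[-0.2, 6.3, 0], [0, 0, 3], 1],
    [[-0.2, 6.3, 0], [0, 0, 3], 1],
    [[-0.1, 6.3, 0], [0, 0, 3], 1],
    [[-0.2, 6.3, 0], [0, 0, 3], 1]
  ]
}}

```text
time_s: 13.55
ee_pos: [0.4857, 0.1207, 0.0629]
orientation: [-0.454, -3.107, 0.001]
force: [-0.5, -2.3, 3.6]
width: 0.209
grip_force: 98.2
```

>>> {"api": "play_rows", "payload": {
  "deltas": [
    [[-0.2, 6.3, 0], [0, 0, 3], 1],
    [[-0.2, 6.3, 0], [0, 0, 3], 1],
    [[-0.1, 6.3, 0], [0, 0, 3], 1],
    [[-0.2, 6.3, 0], [0, 0, 3], 1],
    [[-0.2, 6.3, 0], [0, 0, 3], 1],
    [[-0.1, 6.3, 0], [0, 0, 3], 1],
    [[-0.1, 4.2, 0], [0, 0, 2], 1],
    [[0, 2.1, 0], [0, 0, 1], 1]
  ]
}}

```text
time_s: 14.55
ee_pos: [0.5052, 0.1602, 0.0628]
orientation: [-1.01, -2.972, 0.002]
force: [-3.1, -1.8, 5.6]
width: 0.213
grip_force: 98.4
```

```bash
python3 chk.py
```

```text
14.55 [0.5052 0.1602 0.0628] yaw 142.45 F [-3.1 -1.8  5.6] T [-0.42  0.53  0.07] 0.21270346739649212 98.43887329101562 [ 0.01  0.42 -0.46  1.99  0.26  0.79  0.32]
top pan 0.59 297 199 [0.602 0.082 0.056]
top rice_ball 0.86 373 214 [ 0.546 -0.061  0.08 ]
top rice_ball 0.51 294 196 [0.604 0.087 0.08 ]
side pan 0.92 320 200 [0.6   0.081 0.056]
side rice_ball 0.91 292 258 [ 0.56  -0.142  0.08 ]
side rice_ball 0.59 321 187 [0.599 0.096 0.08 ]
side handle_grip 0.53 276 172 [0.501 0.149 0.082]
```

>>> {"api": "play_rows", "payload": {
  "deltas": [
    [[-0.1, 4.2, -0.3], [0, 0, 2], 1],
    [[-0.2, 6.3, 0], [0, 0, 3], 1],
    [[-0.2, 6.3, 0], [0, 0, 3], 1],
    [[-0.2, 6.3, 0], [0, 0, 3], 1],
    [[-0.2, 6.3, 0], [0, 0, 3], 1],
    [[-0.2, 6.3, 0], [0, 0, 3], 1],
    [[-0.1, 6.3, 0], [0, 0, 3], 1],
    [[-0.1, 4.2, 0], [0, 0, 2], 1]
  ]
}}

```text
time_s: 15.95
ee_pos: [0.5416, 0.1895, 0.0629]
orientation: [1.564, 2.724, -0.0]
force: [-1.4, -0.6, -0.2]
width: 0.212
grip_force: 97.8
```

>>> {"api": "play_rows", "payload": {
  "deltas": [
    [[0, 2.1, 0], [0, 0, 1], 1],
    [[0, 2.1, 0], [0, 0, 1], 1],
    [[0, 2.1, 0], [0, 0, 1], 1],
    [[0, 0, 0], [0, 0, 0], 1],
    [[0, 0, 0], [0, 0, 0], 1],
    [[0, 0, 0], [0, 0, 0], 1],
    [[0, 0, 0], [0, 0, 0], 1],
    [[0, 0, 0], [0, 0, 0], 1]
  ]
}}

```text
time_s: 16.95
ee_pos: [0.5466, 0.1932, 0.0634]
orientation: [1.631, 2.685, 0.001]
force: [-0.7, -0.7, -1.4]
width: 0.212
grip_force: 97.6
```

```bash
python3 chk.py side4.png
```

```text
16.95 [0.5466 0.1932 0.0634] yaw 117.42 F [-0.7 -0.7 -1.4] T [-0.02  0.01 -0.  ] 0.2115319800938194 97.6489269733429 [-0.12  0.48 -0.36  1.88  0.22  0.82 -0.11]
top pan 0.71 295 199 [0.602 0.087 0.056]
top rice_ball 0.7 292 194 [0.608 0.09  0.08 ]
top rice_ball 0.59 368 171 [ 0.634 -0.065  0.08 ]
top handle_grip 0.21 416 217 [ 0.528 -0.143  0.082]
side pan 0.79 321 198 [0.601 0.09  0.056]
side rice_ball 0.87 292 258 [ 0.558 -0.14   0.08 ]
side rice_ball 0.8 321 190 [0.6   0.084 0.08 ]
side handle_grip 0.6 297 163 [0.544 0.192 0.082]
```

View pics/side4.png

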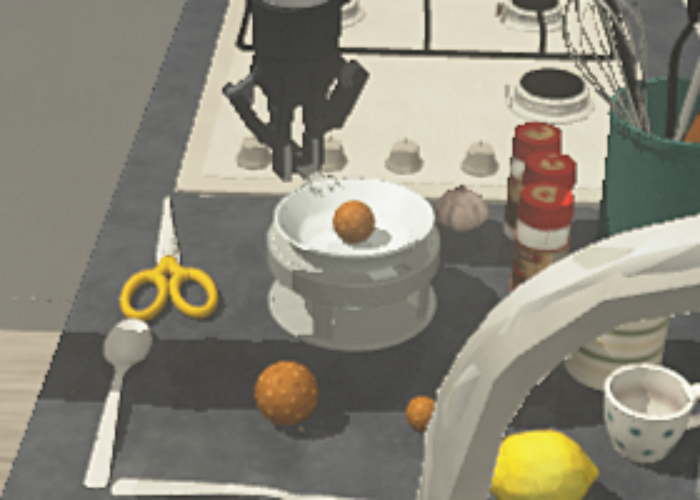

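The ball is centred (crop px 354,220) and the handle points left. I'll turn gently to find the stop.

>>> {"api": "play_rows", "payload": {
  "deltas": [
    [[0, 1, 0], [0, 0, 0.5], 1],
    [[0, 1, 0], [0, 0, 0.5], 1],
    [[0, 1, 0], [0, 0, 0.5], 1],
    [[0, 1, 0], [0, 0, 0.5], 1],
    [[0, 0, 0], [0, 0, 0], 1],
    [[0, 0, 0], [0, 0, 0], 1],
    [[0, 0, 0], [0, 0, 0], 1],
    [[0, 0, 0], [0, 0, 0], 1]
  ]
}}

```text
time_s: 18.35
ee_pos: [0.5499, 0.195, 0.0634]
orientation: [-1.678, -2.656, -0.0]
force: [-1.2, 0.6, 0.3]
width: 0.211
grip_force: 97.8
```

>>> {"api": "play_rows", "payload": {
  "deltas": [
    [[0, 1, 0], [0, 0, 0.5], 1],
    [[0, 1, 0], [0, 0, 0.5], 1],
    [[0, 1, 0], [0, 0, 0.5], 1],
    [[0, 1, 0], [0, 0, 0.5], 1],
    [[0, 0, 0], [0, 0, 0], 1],
    [[0, 0, 0], [0, 0, 0], 1],
    [[0, 0, 0], [0, 0, 0], 1],
    [[0, 0, 0], [0, 0, 0], 1]
  ]
}}

```text
time_s: 19.35
ee_pos: [0.554, 0.1964, 0.0635]
orientation: [1.724, 2.626, 0.0]
force: [0.0, -0.9, -0.7]
width: 0.213
grip_force: 97.7
```

```bash
python3 chk.py|head -1
```

```text
19.35 [0.554  0.1964 0.0635] yaw 113.41 F [ 0.  -0.9 -0.7] T [-0.04  0.04  0.03] 0.21251889118008122 97.73319840431213 [-0.13  0.49 -0.34  1.86  0.22  0.83 -0.17]
```

>>> {"api": "play_rows", "payload": {
  "deltas": [
    [[0, 1, 0], [0, 0, 0.5], 1],
    [[0, 1, 0], [0, 0, 0.5], 1],
    [[0, 1, 0], [0, 0, 0.5], 1],
    [[0, 0, 0], [0, 0, 0], 1],
    [[0, 0, 0], [0, 0, 0], 1],
    [[0, 0, 0], [0, 0, 0], 1],
    [[0, 0, 0], [0, 0, 0], 1],
    [[0, 0, 0], [0, 0, 0], 1]
  ]
}}

```text
time_s: 20.75
ee_pos: [0.5561, 0.1977, 0.0633]
orientation: [-1.758, -2.603, 0.001]
force: [-1.6, -0.3, 0.7]
width: 0.216
grip_force: 98.0
```

```bash
python3 chk.py|head -1
```

```text
20.75 [0.5561 0.1977 0.0633] yaw 111.92 F [-1.6 -0.3  0.7] T [-0.06  0.55  0.12] 0.21620498494094473 97.97741174697876 [-0.14  0.5  -0.33  1.85  0.21  0.83 -0.2 ]
```

Torque is rising, so the stop is close. I'll back off 3.5° into the free window, then lift slowly.

>>> {"api": "play_rows", "payload": {
  "deltas": [
    [[0, -1.5, 0], [0, 0, -0.7], 1],
    [[0, -1.5, 0], [0, 0, -0.7], 1],
    [[0, -1.5, 0], [0, 0, -0.7], 1],
    [[0, -1.5, 0], [0, 0, -0.7], 1],
    [[0, -1.3, 0], [0, 0, -0.7], 1],
    [[0, 0, 0], [0, 0, 0], 1],
    [[0, 0, 0], [0, 0, 0], 1],
    [[0, 0, 0], [0, 0, 0], 1]
  ],
  "newtons": 115
}}

```text
time_s: 22.15
ee_pos: [0.5501, 0.1948, 0.0635]
orientation: [1.678, 2.655, 0.001]
force: [-0.2, -0.6, -1.3]
width: 0.207
grip_force: 115.1
```

>>> {"api": "play_rows", "payload": {
  "deltas": [
    [[0, 0, -0.5], [0, 0, 0], 1],
    [[0, 0, -1], [0, 0, 0], 1],
    [[0, 0, -1], [0, 0, 0], 1],
    [[0, 0, -1], [0, 0, 0], 1],
    [[0, 0, -1], [0, 0, 0], 1],
    [[0, 0, -0.5], [0, 0, 0], 1],
    [[0, 0, 0], [0, 0, 0], 1],
    [[0, 0, 0], [0, 0, 0], 1]
  ]
}}

```text
time_s: 23.15
ee_pos: [0.5497, 0.1948, 0.0684]
orientation: [-1.678, -2.656, -0.0]
force: [0.1, -0.1, -2.4]
width: 0.207
grip_force: 115.0
```

```bash
python3 chk.py side5.png
```

```text
23.15 [0.5497 0.1948 0.0684] yaw 115.41 F [ 0.1 -0.1 -2.4] T [0.19 0.11 0.03] 0.2067934142786233 114.99604225158691 [-0.12  0.48 -0.35  1.86  0.22  0.83 -0.14]
top pan 0.58 297 198 [0.604 0.082 0.056]
top rice_ball 0.7 373 212 [ 0.55  -0.063  0.08 ]
top rice_ball 0.69 295 196 [0.603 0.086 0.08 ]
side pan 0.9 321 195 [0.599 0.1   0.056]
side rice_ball 0.8 291 257 [ 0.557 -0.138  0.08 ]
side rice_ball 0.58 320 185 [0.599 0.101 0.08 ]
side handle_grip 0.53 394 303 [ 0.724 -0.242  0.082]
side handle_grip 0.47 298 158 [0.543 0.216 0.082]
```

View pics/side5.png

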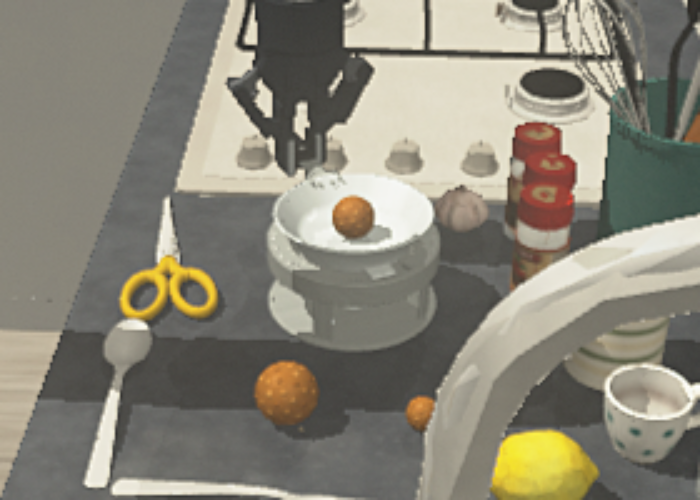

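The pan hangs free: the load is 2.4 N, about its own weight, and the ball is centred. Now the rest of the lift.

>>> {"api": "play_rows", "payload": {
  "deltas": [
    [[0, 0, -1.5], [0, 0, 0], 1],
    [[0, 0, -3], [0, 0, 0], 1],
    [[0, 0, -5], [0, 0, 0], 1],
    [[0, 0, -7], [0, 0, 0], 1],
    [[0, 0, -8], [0, 0, 0], 1],
    [[0, 0, -8], [0, 0, 0], 1],
    [[0, 0, -8], [0, 0, 0], 1],
    [[0, 0, -8], [0, 0, 0], 1]
  ]
}}

```text
time_s: 24.55
ee_pos: [0.5498, 0.1948, 0.1175]
orientation: [1.678, 2.656, 0.0]
force: [-0.7, 0.3, -2.9]
width: 0.209
grip_force: 115.0
```

>>> {"api": "play_rows", "payload": {
  "deltas": [
    [[0, 0, -8], [0, 0, 0], 1],
    [[0, 0, -8], [0, 0, 0], 1],
    [[0, 0, -8], [0, 0, 0], 1],
    [[0, 0, -8], [0, 0, 0], 1],
    [[0, 0, -7], [0, 0, 0], 1],
    [[0, 0, -5], [0, 0, 0], 1],
    [[0, 0, -3], [0, 0, 0], 1],
    [[0, 0, -1.5], [0, 0, 0], 1]
  ]
}}

```text
time_s: 25.55
ee_pos: [0.5497, 0.1948, 0.1654]
orientation: [-1.678, -2.656, 0.0]
force: [0.1, -0.2, -2.5]
width: 0.207
grip_force: 115.0
```

>>> {"api": "play_rows", "payload": {
  "deltas": [
    [[0, 0, 0], [0, 0, 0], 1],
    [[0, 0, 0], [0, 0, 0], 1],
    [[0, 0, 0], [0, 0, 0], 1],
    [[0, 0, 0], [0, 0, 0], 1],
    [[0, 0, 0], [0, 0, 0], 1],
    [[0, 0, 0], [0, 0, 0], 1],
    [[0, 0, 0], [0, 0, 0], 1],
    [[0, 0, 0], [0, 0, 0], 1]
  ]
}}

```text
time_s: 26.55
ee_pos: [0.5497, 0.1948, 0.1654]
orientation: [-1.678, -2.656, 0.0]
force: [-0.3, -0.4, -3.3]
width: 0.207
grip_force: 115.0
```

```bash
sed -i 's/\.056),("rice_ball",.08),("handle_grip",.082)/.152),("rice_ball",.176),("handle_hinge",.178),("handle_grip",.178)/; s/100:300,180:460/60:260,180:460/' chk.py; python3 chk.py side6.png
```

```text
26.55 [0.5497 0.1948 0.1654] yaw 115.42 F [-0.3 -0.4 -3.3] T [ 0.17  0.1  -0.03] 0.20728387135058135 114.98267769813538 [-0.09  0.35 -0.38  1.81  0.15  1.01 -0.09]
top pan 0.64 289 186 [0.605 0.09  0.152]
top rice_ball 0.84 292 181 [0.607 0.084 0.176]
top rice_ball 0.69 370 169 [ 0.61  -0.057  0.176]
top handle_hinge 0.65 255 206 [0.572 0.153 0.178]
side pan 0.92 319 157 [0.594 0.092 0.152]
side pan 0.59 322 156 [0.601 0.094 0.152]
side rice_ball 0.84 294 261 [ 0.572 -0.265  0.176]
side rice_ball 0.61 323 143 [0.603 0.108 0.176]
side handle_hinge 0.73 304 128 [0.56  0.167 0.178]
side handle_grip 0.56 298 121 [0.546 0.202 0.178]
```

View pics/side6.png

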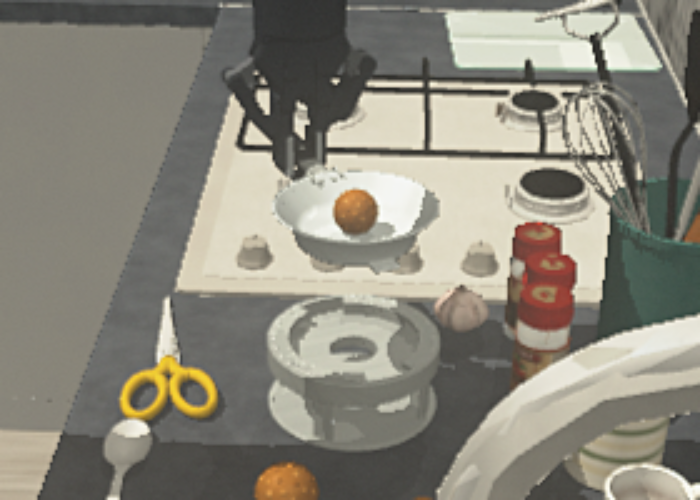

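The pan is about 100 mm above its seat and level (rim sides at crop px 275,200 and 440,200), with the ball in the middle (356,212). Handing in.

```bash
python3 -c "
from rig import job; print(job.job_done())"
```

```text
the job is handed in; nothing more can be done
None
```

I handed the job in with the gripper holding the pan by its locked-down handle about 100 mm above its seat, over the warmer, level and still with the ball in the middle as far as the pictures show; no verdict was returned.

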